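Hang up the tongue pattern and put away the scraper

TASK

Clear the trimming place. First take the tall tongue-shaped pattern out of the rack, hook it over the rail at least 10 cm along from the pointer, and slide it along the rail until it hangs straight above the pointer. Then put the flat scraper, blade first, fully home in the sloping slot of the wooden holder; let go of both and leave everything else where it stands.

Things in the scene. Friction and masses are not known exactly. Their poses are not given: they have to be found in the camera images.
- tongue: tall pattern: bare aluminium plate 8 mm thick (local y), 115 high, 56 wide (local x) at the foot, 80 at its round top, with a hook and a grip tab above it, 216 mm in all; 200 g. Starts upright in one of the rack's two slots. Origin: centre of its underside; z up
- tongue_seat (a point): where the rail axis lies in the hook when hung: 166 mm above the underside. Hook (8 mm bar): stem at local x -15 mm up from the plate, level top bar (its underside 6 mm above this point), finger down at x +15 ending 16 mm below this point; throat 22 wide, entered from local +x through the 35 mm gap between finger end and plate top
- tongue_tab (a point): centre of the tongue pattern's flat grip tab, 26 (x) by 10 (y) by 30 mm high, 198 mm above its underside; pinch across local y
- toecap: the other pattern in the rack, to be left alone: same material, hook and tab but a low wide plate, 100 mm wide and 57 high (158 mm in all). Origin: centre of its underside
- rack: wooden rack, 110 (x) by 170 (y) by 47 mm high, fixed, with two open-ended slots along its x, 11 mm wide, floor 12 mm above the bench, 35 deep, at y = -45 and +45. Origin: centre of its underside
- rail_mid (a point): middle of the rail's axis: round steel bar 12 mm thick along this point's y, 216 mm above the bench, free 165 mm either way up to two 16 mm square posts as high as its axis; base strip 60 wide, 8 thick below it. Fixed; x points away from the robot, z up
- pointer: the mark: a small aluminium ridge across the strip, 50 mm long, stepped to a sharp edge 3 mm wide, its tip 38 mm above the bench, fixed on the base strip straight below the rail. Origin on the strip under the tip; y along the rail. The hanging tongue pattern clears the tip by 12 mm
- scraper: flat scraper lying on the bench: dark wooden handle 110 long, 24 wide, 28 high, from local x = 0 to +110; steel blade 50 wide, 4 thick, from local x = 0 to -75 (it points to -x), in the handle's mid-plane 14 mm above the underside. 120 g. Origin: on the underside, at the handle's blade end
- scraper_tip (a point): middle of the blade's front edge
- scraper_grip (a point): centre of the handle 36 mm behind its blade end, close to the centre of mass; pinch across local y (24 mm)
- slot: slot in the wooden holder block. Origin: centre of its mouth, 94 mm above the bench; x points out of the slot, 40 degrees above level, away from the robot; y along its width (62 mm), z across its thickness (10 mm). 65 mm deep: fully home, 10 mm of blade stays out. Block 92 wide, 38 thick, 80 long on a fixed steel foot 140 by 96
- tin: plain steel tin 70 mm across and 70 high, bystander. Origin: centre of its underside
- spool: white thread spool 48 mm across and 54 high, bystander. Origin: centre of its underside
- cup: red plastic cup 66 mm across and 75 high, bystander. Origin: centre of its underside
- rail: the whole rail stand (bar, posts, base strip), fixed. Origin: on the bench below point rail_mid, same axes

How it is judged (in metres and radians):
On the way, in this order (a step that is already met when the one before it is completed fails the run):
1. the tongue pattern is hooked on the rail, at least 80 mm along from the pointer (x of tongue_seat in the frame of rail_mid between -0.009 and 0.009 m and z of tongue_seat in the frame of rail_mid between -0.006 and 0.006 m and y of tongue_seat in the frame of rail_mid between -0.165 and 0.165 m and angle between tongue's own z axis and vertical below 0.2 rad and (y of tongue_seat in the frame of pointer between 0.08 and 0.3 m or y of tongue_seat in the frame of pointer between -0.3 and -0.08 m)), for 0.2 s.
2. it is on its way along the rail, still hooked, 25 to 75 mm from the pointer (x of tongue_seat in the frame of rail_mid between -0.009 and 0.009 m and z of tongue_seat in the frame of rail_mid between -0.006 and 0.006 m and y of tongue_seat in the frame of rail_mid between -0.165 and 0.165 m and angle between tongue's own z axis and vertical below 0.2 rad and (y of tongue_seat in the frame of pointer between 0.025 and 0.075 m or y of tongue_seat in the frame of pointer between -0.075 and -0.025 m)), for 0.05 s.
3. it hangs hooked above the pointer, within 12 mm along the rail (x of tongue_seat in the frame of rail_mid between -0.009 and 0.009 m and z of tongue_seat in the frame of rail_mid between -0.006 and 0.006 m and y of tongue_seat in the frame of rail_mid between -0.165 and 0.165 m and angle between tongue's own z axis and vertical below 0.2 rad and y of tongue_seat in the frame of pointer between -0.012 and 0.012 m), for 0.2 s.
4. the scraper's blade is home in the slot (tip at least 50 mm in) (x of scraper_tip in the frame of slot between -0.08 and -0.05 m and y of scraper_tip in the frame of slot between -0.031 and 0.031 m and z of scraper_tip in the frame of slot between -0.008 and 0.008 m and angle between the x axis of scraper and the x axis of slot, either way round below 0.2 rad), for 0.2 s.
At the end, for the whole second after the job is handed in: The tongue pattern hangs upright by its hook on the rail (seat within 9 mm across and 6 mm in height of the rail axis), within 12 mm of the pointer along the rail; the scraper blade is at least 50 mm deep in the slot, in line within 0.2 rad; both released and at rest (all of step 3 and all of step 4 and linear speed of tongue below 0.03 m/s and linear speed of scraper below 0.02 m/s and contact force between tongue and rail above 0.3 N); the robot touches nothing.
It fails at once if the toe-cap pattern, tin, spool or cup is moved by more than 25 mm (distance of any of toecap, tin, spool, cup from where it was at the start of the episode above 0.025 m).
It also fails if it takes over 64 s, if anything falls off the work surface, if the arm or the gripper's body presses on something with over 40 N, if the wrist force passes 120 N, or if a joint passes its speed limit or range.

ROBOT

A 7-joint arm with a two-finger parallel gripper is mounted at the origin on the work surface. World frame = base frame: x ahead of the robot, y to its left, z up, the work surface at z = 0. Lengths are in m, angles in degrees, forces in N, time in s.
With the tool pointing down it reaches from about 0.4 to 0.85 m from the base axis. Payload 10.4 kg.
Tool frame: the origin (TCP) lies at the centre of the arm's flange, where the gripper is bolted on; the fingertips stand 182 mm ahead of it and the grasp point (between the pads) lies r.grasp_offset ahead of it (r.grasp_offset is the distance from the TCP to the grasp point, in m); z points along the fingers, y is the line along which they close (so a half turn about z gives the same grasp; the last joint's range is limited). The gripper opens to 87 mm and grips with 3 to 60 N. Pads are 19 mm wide; open, the fingers measure 117 mm over their backs; the gripper's body (75 mm by 190 mm) begins 51 mm behind the grasp point.
Start: joints at [66.773, 19.034, -3.707, 83.658, 1.238, 77.344, -5.071], TCP at [0.233, -0.58, 0.405] pointing down, gripper open.
Joint ranges: [-148.97, 148.97], [-28.65, 121.19], [-84.17, 76.75], [9.2, 138.47], [-72.65, 252.65], [3.7, 117.97], [-149.18, 149.18]. Speed limits (degrees/s): [127.2, 127.2, 159.86, 159.86, 180, 180, 180].

INTERFACE

Orientations are given as a 3x3 rotation matrix whose columns are the frame's x, y, z axes.
In Python, from rig import sensors, vision, r gives the robot as it stands.
- The arm moves only by the shell command python3 -m inch 'ROWS' [OPENING]. ROWS is JSON, one flat list of numbers, 4 for each row, row after row: the shift along the tool's x, y, z in m, then the turn about the tool's z in rad. A call has 1 to 10 rows; each row shifts and turns the commanded pose from where the row before left it, along the tool's axes as they then stand; what a row does not reach is not made up. A row lasts 1/10 s, in which the tool goes at most 50 mm and 8.59 degrees, less where a joint would pass 70% of its speed; a pose out of reach is approached as far as the arm can. A call with a gripper value outside its range is refused whole. OPENING is the finger opening in m, from 0 to 0.087, set as the call begins (- or left out, the last holds). The fingers move at their own pace and stop on an object; the grip force is fixed at half the most. Time passes only in rows, so rows that do not move let the fingers close. It gives the time, the measured TCP pose, the force, the opening and the grip force at its end, in the units of the state.
- sensors.get_obs(): the state, without advancing time (a new reading comes with each control period).
- vision.read_camera(name): name is "side" or "top" or "wrist"; returns the picture (400x640x3 uint8, blue, green, red); there is no depth.
- vision.camera_info(name): a dict with "mtx" (3x3 intrinsics, pixels), "R" (3x3) and "t" (3): a world point X has camera coordinates R X + t; the wrist camera has in their place "T_tool_cam" (4x4, takes a point from camera to tool coordinates, whose origin is the TCP and whose axes are the flange's). Camera axes: x right, y down, z forward; pixel columns grow to the right and rows downward; lengths in m; the calibration is good to about 2 mm. A picture is of the moment at which its call begins: read the wrist's pose just before it. camera_info takes no time and is no camera call.
- r.job_done(): hands the job in; it is judged then, once.
The state is a dict: "t": time; "joint_positions": joint angles; "qvel": joint speeds; "tau": joint torques, N m; "position": TCP position; "eef_rot": TCP orientation; "contact_force": force on the tool from outside, world axes, zero at the start; "moment": the same for the moment, N m; "finger_gap": opening from 0.0 (shut) to 1.0 (fully open); "gripper_force": force on a finger pad.
Only numpy, scipy, OpenCV 4.12 (cv2) and the standard library are available. Lean on these libraries where they do the work, as an engineer would, in place of code of your own. Each camera call takes 0.05 s, during which the arm holds its last target. There are 200 camera calls.

## Working session

There is one attempt and no reset: what is moved stays moved. The work goes in short steps, Python scripts to look and compute and a shell command to move; the robot and the scene stay as the last step left them, time stands still between calls to the robot, and variables do not carry over. Pictures are saved under pics/ and viewed, at most 10 in all, crops included, and the job is handed in when it is done.

```bash
ls; mkdir -p pics
python3 - <<'E'
from rig import sensors, vision, r
import cv2,numpy as np
np.set_printoptions(precision=4,suppress=True)
o=sensors.get_obs();print(o['t'],o['position'],o['eef_rot'],r.grasp_offset)
for n in ['side','top','wrist']:
    im=vision.read_camera(n);cv2.imwrite(f'pics/{n}0.png',im);print(n,vision.camera_info(n))
E
```

```text
pics
0.0 [ 0.2334 -0.5796  0.4039] [[ 0.9276  0.3735 -0.0006]
 [ 0.3735 -0.9276  0.0013]
 [-0.0001 -0.0014 -1.    ]] 0.1635
side {'mtx': array([[402.7672,   0.    , 317.2194],
       [  0.    , 402.7672, 200.0633],
       [  0.    ,   0.    ,   1.    ]]), 'R': array([[-0.9942, -0.1079,  0.0046],
       [-0.0712,  0.6229, -0.779 ],
       [ 0.0812, -0.7748, -0.627 ]]), 't': array([0.496 , 0.1395, 1.2844])}
top {'mtx': array([[415.8334,   0.    , 318.4447],
       [  0.    , 415.8334, 201.6263],
       [  0.    ,   0.    ,   1.    ]]), 'R': array([[ 0.0092, -0.9999, -0.0079],
       [-0.9901, -0.008 , -0.1401],
       [ 0.14  ,  0.0091, -0.9901]]), 't': array([-0.0049,  0.5434,  1.0502])}
wrist {'mtx': array([[283.7928,   0.    , 320.25  ],
       [  0.    , 283.7928, 197.4618],
       [  0.    ,   0.    ,   1.    ]]), 'T_tool_cam': array([[ 0.0002, -0.9703, -0.2418,  0.064 ],
       [ 1.    ,  0.0002, -0.0003, -0.0005],
       [ 0.0003, -0.2418,  0.9703,  0.02  ],
       [ 0.    ,  0.    ,  0.    ,  1.    ]])}
```

View pics/top0.png

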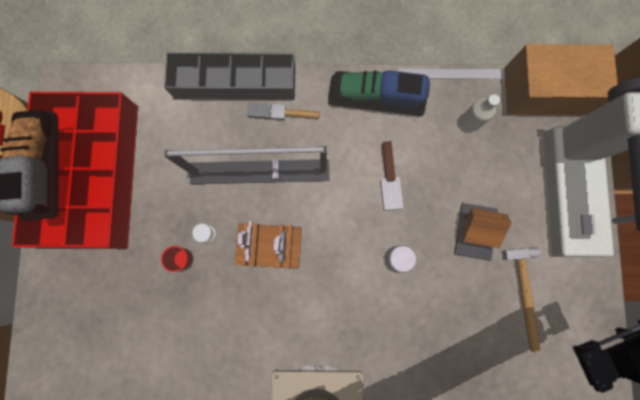

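View pics/side0.png

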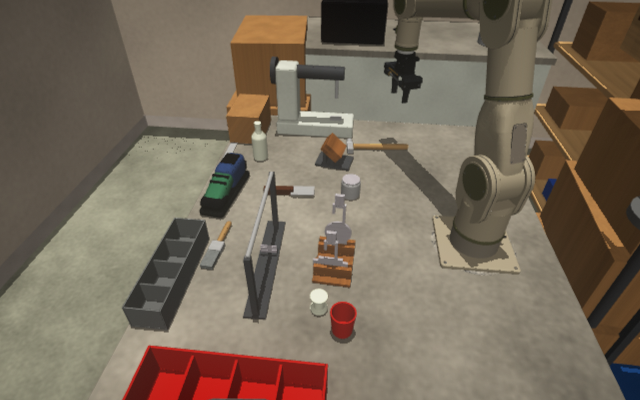

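The top view shows the rail at about (160-328,150-180), with the pointer ridge at (276,168). The rack is at (268,245) with the tongue on its right at (280,242). The scraper is at (390,175), its blade pointing down-image, and the holder is at (485,228). The tin, spool and cup are at (402,259), (203,233) and (176,259).

```bash
cat > h.py <<'E'
import cv2,numpy as np
from rig import sensors, vision, r
np.set_printoptions(precision=4,suppress=True)
def cam(n,o=None):
    c=vision.camera_info(n)
    if n!='wrist': return c['mtx'],c['R'],c['t']
    T=np.eye(4);T[:3,:3]=o['eef_rot'];T[:3,3]=o['position']
    W=np.linalg.inv(T@c['T_tool_cam']);return c['mtx'],W[:3,:3],W[:3,3]
def ray(C,p):
    K,R,t=C;d=R.T@np.linalg.solve(K,[p[0],p[1],1.]);return -R.T@t,d
def onz(C,p,z):
    c,d=ray(C,p);return c+d*(z-c[2])/d[2]
def tri(C1,p1,C2,p2):
    a,d=ray(C1,p1);b,e=ray(C2,p2);d/=np.linalg.norm(d);e/=np.linalg.norm(e)
    s=np.linalg.lstsq(np.c_[d,-e],b-a,rcond=None)[0]
    P,Q=a+s[0]*d,b+s[1]*e;return (P+Q)/2,np.linalg.norm(P-Q)
def proj(C,X):
    K,R,t=C;p=K@(R@np.asarray(X,float)+t);return p[:2]/p[2]
E
python3 - <<'E'
import cv2,numpy as np
t=cv2.imread('pics/top0.png');s=cv2.imread('pics/side0.png')
cv2.imwrite('pics/tc.png',cv2.resize(t[135:275,150:340],None,fx=4,fy=4,interpolation=cv2.INTER_CUBIC))
a=cv2.resize(t[135:270,375:515],None,fx=4,fy=4,interpolation=cv2.INTER_CUBIC)
cv2.imwrite('pics/tc2.png',a)
cv2.imwrite('pics/sc.png',cv2.resize(s[130:325,200:370],None,fx=3,fy=3,interpolation=cv2.INTER_CUBIC))
E
```

```text
(no output)
```

View pics/tc.png

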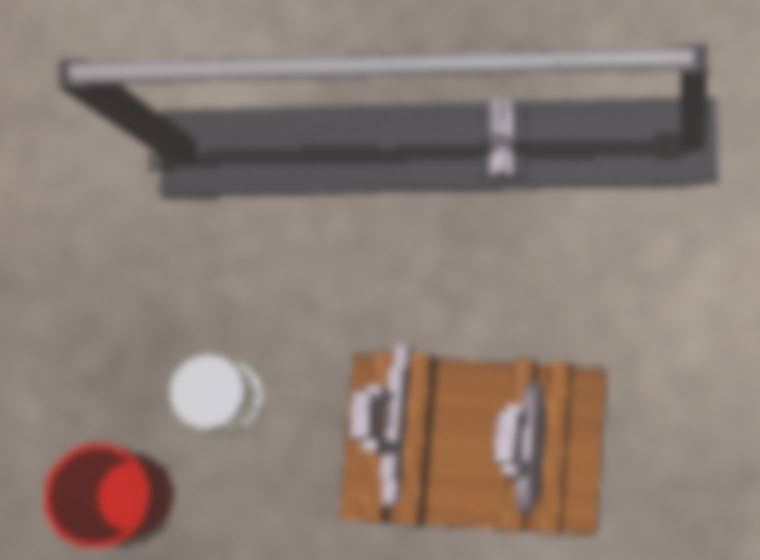

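View pics/sc.png

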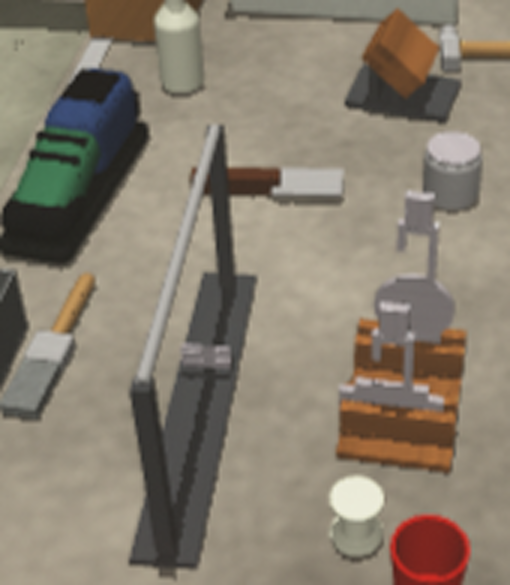

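View pics/tc2.png

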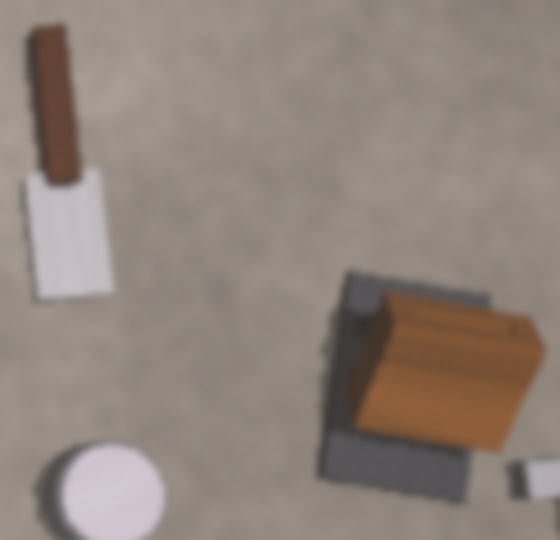

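Crop pixels: rail bar from (68,72) to (700,58), pointer ridge at column 502, tongue tab at about (508,440) with its hook finger toward +x. The scraper blade points at the robot: front corners (38,298) and (113,292), handle end (48,27). The slot mouth is on the holder's upper side at about (455,320).

The tool can only turn about its own z. The 40° tilt therefore has to come from pivoting the scraper in the pads, by pressing the handle's rear on the rail. First I'll get coarse positions.

Run:
```python
from h import *
T=cam('top');S=cam('side')
t1=lambda x,y:(150+(x+.5)/4-.5,135+(y+.5)/4-.5)
t2=lambda x,y:(375+(x+.5)/4-.5,135+(y+.5)/4-.5)
s1=lambda x,y:(200+(x+.5)/3-.5,130+(y+.5)/3-.5)
print('campos',-T[1].T@T[2],-S[1].T@S[2])
print('rail L',onz(T,t1(68,72),.216),tri(T,t1(68,72),S,s1(145,382)))
print('rail R',onz(T,t1(700,58),.216),tri(T,t1(700,58),S,s1(217,128)))
print('pointer',onz(T,t1(502,140),.038))
print('strip corners',onz(T,t1(163,195),.008),onz(T,t1(717,180),.008))
print('tab',onz(T,t1(507,437),.225),tri(T,t1(507,437),S,s1(419,200)))
for p in [(342,518),(597,533),(607,370),(355,355)]: print('rack',onz(T,t1(*p),.047))
for p in [(38,298),(113,292),(28,178),(98,168)]: print('blade',onz(T,t2(*p),.016))
for p in [(34,28),(65,26),(46,184),(80,184)]: print('handle',onz(T,t2(*p),.028))
for p in [(322,478),(466,502),(350,270)]: print('foot',onz(T,t2(*p),.008))
for p in [(390,295),(530,318),(545,348),(500,450),(357,430)]: print('block top est',onz(T,t2(*p),.1))
```

```text
campos [ 0.3911 -0.0102  1.1159] [0.3988 0.9618 0.9116]
rail L [0.6259 0.3376 0.216 ] (array([0.6251, 0.3359, 0.2205]), np.float64(0.0006900586101744433))
rail R [ 0.6364 -0.0145  0.216 ] (array([ 0.6374, -0.0145,  0.216 ]), np.float64(0.0019712623084850627))
pointer [0.6281 0.1153 0.038 ]
strip corners [0.5949 0.3482 0.008 ] [ 0.6082 -0.0277  0.008 ]
tab [0.4252 0.087  0.225 ] (array([0.4272, 0.0873, 0.2228]), np.float64(0.003806673812499687))
rack [0.3798 0.2104 0.047 ]
rack [0.3718 0.0478 0.047 ]
rack [0.4755 0.043  0.047 ]
rack [0.4838 0.2058 0.047 ]
blade [ 0.5278 -0.175   0.016 ]
blade [ 0.5323 -0.2249  0.016 ]
blade [ 0.609  -0.1693  0.016 ]
blade [ 0.6162 -0.2164  0.016 ]
handle [ 0.7095 -0.1729  0.028 ]
handle [ 0.7111 -0.1937  0.028 ]
handle [ 0.6027 -0.1795  0.028 ]
handle [ 0.6029 -0.2021  0.028 ]
foot [ 0.4108 -0.3617  0.008 ]
foot [ 0.396  -0.4555  0.008 ]
foot [ 0.5495 -0.3855  0.008 ]
block top est [ 0.521  -0.3782  0.1   ]
block top est [ 0.5075 -0.463   0.1   ]
block top est [ 0.4892 -0.4711  0.1   ]
block top est [ 0.427  -0.4406  0.1   ]
block top est [ 0.4383 -0.3547  0.1   ]
```

```bash
python3 -m inch '[0,0,-0.0125,0.1075, 0,0,-0.0125,0.1075, 0,0,-0.0125,0.1075, 0,0,-0.0125,0.1075, 0.03,-0.035,0,0, 0.03,-0.035,0,0, 0.03,-0.035,0,0, 0.03,-0.035,0,0, 0.03,-0.035,0,0, 0.03,-0.035,0,0]' 0.087
```

```text
t: 1.15
position: [0.4241, -0.3769, 0.4547]
eef_rot: [[0.999, -0.047, -0.0], [-0.047, -0.999, -0.0], [-0.0, 0.0, -1.0]]
contact_force: [-0.8, -0.8, 0.3]
finger_gap: 1.003
gripper_force: 0.0
```

```bash
python3 - <<'E'
from h import *
import pickle
o=sensors.get_obs();im=vision.read_camera('wrist');cv2.imwrite('pics/w_hold.png',im);pickle.dump(cam('wrist',o),open('w_hold.pkl','wb'))
E
python3 -m inch '[-0.0016,-0.046,0,0, -0.0016,-0.046,0,0, -0.0016,-0.046,0,0, -0.0016,-0.046,0,0, -0.0016,-0.046,0,0, -0.0016,-0.046,0,0, -0.0016,-0.046,0,0, -0.0016,-0.046,0,0, -0.0016,-0.046,0,0, -0.0016,-0.046,0,0]'
python3 - <<'E'
from h import *
import pickle
o=sensors.get_obs();im=vision.read_camera('wrist');C=cam('wrist',o);pickle.dump(C,open('w_rack.pkl','wb'))
print(o['position'])
cv2.imwrite('pics/w_rack.png',im)
h=cv2.imread('pics/w_hold.png')
cv2.imwrite('pics/both.png',np.vstack([cv2.resize(im[100:400],(640,300)),cv2.resize(h[100:400],(640,300))]))
E
```

```text
t: 2.2
position: [0.4284, 0.0834, 0.4548]
eef_rot: [[0.999, -0.047, 0.001], [-0.047, -0.999, -0.0], [0.001, 0.0, -1.0]]
contact_force: [1.1, -0.6, 0.4]
finger_gap: 1.001
gripper_force: 0.0
[0.4284 0.0834 0.4548]
```

View pics/both.png

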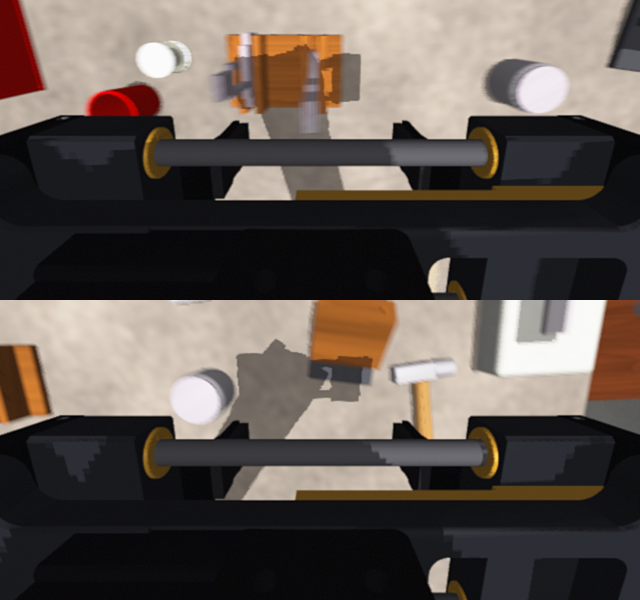

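The wrist view above the rack shows the tongue's tab at about (311,215) in full-image pixels, between the fingers. The holder block sits at (350,130) in its own view. I'll measure the tab edges against predictions.

Run:
```python
from h import *
import pickle
C=pickle.load(open('w_rack.pkl','rb'));im=cv2.imread('pics/w_rack.png')
for z in (.225,.195): print(z,[proj(C,(x,y,z)) for x,y in ((.414,.085),(.44,.085))], proj(C,(.414,.08,z)),proj(C,(.414,.09,z)))
c=cv2.resize(im[130:245,270:360],None,fx=5,fy=5,interpolation=cv2.INTER_CUBIC)
t=cv2.imread('pics/top0.png')[225:265,262:302]
h=cv2.imread('pics/w_hold.png')[60:200,290:410]
H=575
c=np.hstack([c[:H,:],cv2.resize(h,None,fx=2.8,fy=2.8,interpolation=cv2.INTER_CUBIC)[:H,:340] if 0 else np.zeros((H,10,3),np.uint8),np.pad(cv2.resize(h,None,fx=2.8,fy=2.8,interpolation=cv2.INTER_CUBIC),((0,H-392),(0,0),(0,0)))])
print(c.shape);cv2.imwrite('pics/c1.png',c)
```

```text
0.225 [array([318.9097, 229.9003]), array([317.2587, 197.7664])] [325.2804 229.6143] [312.542  230.1861]
0.195 [array([319.0375, 217.9833]), array([317.5857, 189.3577])] [324.671  217.7279] [313.4063 218.2386]
(575, 796, 3)
```

View pics/c1.png

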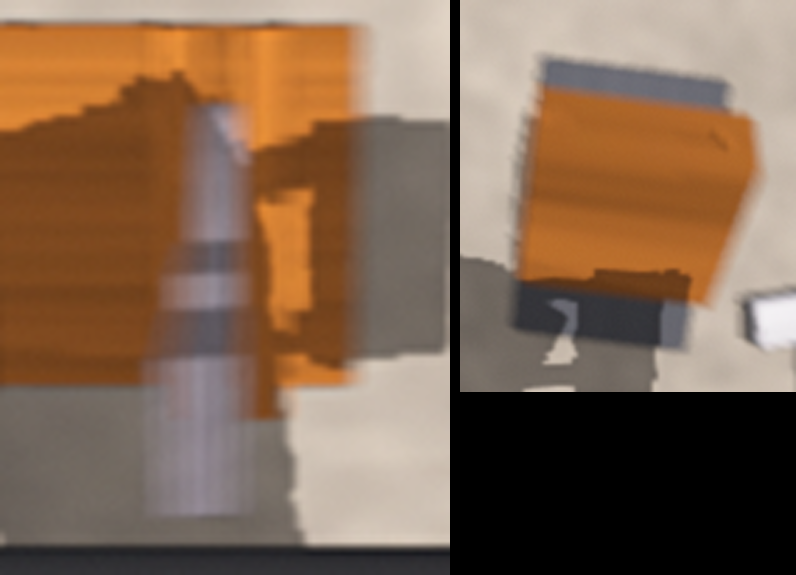

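Run:
```python
from h import *
import pickle
o=sensors.get_obs();im=vision.read_camera('wrist');C=cam('wrist',o);print(o['position'],o['qvel'])
o=sensors.get_obs();im=vision.read_camera('wrist');C=cam('wrist',o);print(o['position'],np.abs(o['qvel']).max())
cv2.imwrite('pics/w_rack2.png',im);pickle.dump(C,open('w_rack.pkl','wb'))
for v in (208,214,220,226): print(v,[int(x) for x in im[v,290:345,0]])
print([int(x) for x in im[190:240,318,0]])
print(onz(C,(309.4,216.5),.225))
```

```text
[0.4276 0.0909 0.4552] [ 1.5604 -1.0528  2.9662  0.553  -0.859   0.4142 10.6431]
[0.428  0.0876 0.4551] 5.839559586654666
208 [99, 101, 101, 102, 103, 102, 101, 101, 103, 103, 102, 104, 103, 103, 101, 101, 101, 95, 75, 46, 32, 29, 28, 32, 60, 103, 136, 150, 152, 154, 155, 157, 157, 155, 154, 151, 146, 127, 94, 61, 50, 54, 83, 142, 179, 185, 184, 184, 184, 185, 185, 184, 184, 183, 183]
214 [96, 95, 96, 96, 95, 96, 96, 98, 98, 99, 102, 103, 103, 104, 104, 105, 104, 103, 103, 102, 100, 99, 99, 97, 102, 121, 139, 147, 148, 149, 147, 147, 146, 146, 148, 149, 146, 137, 143, 174, 184, 183, 181, 181, 183, 183, 181, 181, 179, 178, 178, 176, 176, 176, 177]
220 [97, 98, 97, 96, 96, 96, 96, 98, 98, 99, 101, 101, 101, 102, 103, 103, 104, 103, 104, 105, 105, 105, 104, 102, 107, 123, 141, 150, 152, 154, 155, 155, 155, 155, 153, 151, 144, 129, 119, 146, 179, 183, 180, 178, 178, 180, 181, 183, 183, 184, 187, 185, 186, 185, 185]
226 [98, 97, 97, 97, 96, 97, 97, 99, 98, 97, 98, 97, 97, 98, 98, 97, 99, 100, 99, 100, 100, 101, 100, 100, 109, 127, 142, 149, 147, 147, 148, 149, 150, 149, 152, 152, 143, 128, 110, 115, 151, 180, 184, 181, 180, 178, 178, 178, 179, 177, 176, 174, 175, 174, 173]
[126, 101, 94, 95, 95, 96, 96, 95, 94, 103, 137, 153, 154, 152, 151, 153, 154, 151, 152, 156, 158, 155, 153, 149, 148, 147, 147, 146, 148, 151, 152, 156, 156, 154, 153, 152, 147, 148, 149, 151, 152, 142, 103, 94, 97, 97, 98, 98, 89, 50]
[0.4249 0.0963 0.225 ]
```

```bash
cat > tab.py <<'E'
from h import *
for k in range(2): o=sensors.get_obs();im=vision.read_camera('wrist')
C=cam('wrist',o);print(o['position'],np.abs(o['qvel']).max(),np.degrees(np.arctan2(o['eef_rot'][1,0],o['eef_rot'][0,0])))
for v in (206,210,214,218,222,226):
    b=im[v,300:340,0].astype(float);i=np.where(b>125)[0]
    # left edge: crossing 125; right edge: steepest drop / dip after plateau
    l=300+np.argmax(np.diff(b)[:20]*(b[1:21]>105))+.5
    print(v,l,[int(x) for x in b[8:32]])
cv2.imwrite('pics/w_rack3.png',im)
c=(float(l)+6.4,215.8);print(c,onz(C,c,.225))
E
python3 tab.py
```

```text
[0.4287 0.0823 0.4546] 2.3857591759415797 -2.579575029396761
206 307.5 [142, 153, 153, 153, 153, 152, 150, 151, 154, 157, 159, 145, 100, 45, 27, 30, 30, 30, 35, 46, 53, 60, 74, 78]
210 307.5 [140, 152, 153, 155, 156, 156, 154, 153, 150, 149, 149, 136, 99, 47, 28, 31, 30, 30, 27, 39, 83, 143, 178, 182]
214 307.5 [146, 153, 150, 147, 146, 147, 147, 148, 147, 147, 146, 136, 115, 100, 98, 97, 95, 91, 95, 128, 172, 183, 185, 183]
218 307.5 [139, 147, 145, 146, 147, 149, 150, 152, 153, 155, 154, 142, 117, 104, 104, 104, 103, 103, 103, 120, 158, 180, 183, 183]
222 307.5 [143, 153, 154, 154, 155, 155, 153, 153, 151, 149, 147, 135, 112, 102, 102, 103, 103, 102, 101, 102, 121, 155, 175, 179]
226 307.5 [145, 153, 152, 150, 147, 146, 147, 149, 150, 152, 150, 137, 114, 103, 104, 104, 105, 103, 104, 102, 111, 144, 176, 180]
(313.9, 215.8) [0.426  0.0872 0.225 ]
```

```bash
python3 -m inch '[-0.0035,-0.0052,0,0, 0,0,0.01,0, 0,0,0.01,0, 0,0,0.01,0, 0,0,0.01,0, 0,0,0.01,0, 0,0,0.01,0, 0,0,0.009,0, 0,0,0.005,0, 0,0,0.002,0]' && python3 -m inch '[0,0,0,0,0,0,0,0,0,0,0,0,0,0,0,0,0,0,0,0,0,0,0,0,0,0,0,0,0,0,0,0]' 0
```

```text
t: 3.45
position: [0.4256, 0.0871, 0.3782]
eef_rot: [[0.999, -0.047, -0.001], [-0.047, -0.999, -0.0], [-0.001, 0.0, -1.0]]
contact_force: [-0.3, 0.1, 0.4]
finger_gap: 1.003
gripper_force: 0.0
t: 4.25
position: [0.4257, 0.0871, 0.3788]
eef_rot: [[0.999, -0.047, 0.0], [-0.047, -0.999, -0.0], [0.0, 0.0, -1.0]]
contact_force: [-0.6, -0.3, -0.6]
finger_gap: 0.358
gripper_force: 0.0
```

```bash
python3 -m inch '[0,0,0,0,0,0,0,0,0,0,0,0,0,0,0,0,0,0,0,0,0,0,0,0]'
```

```text
t: 4.85
position: [0.4256, 0.0872, 0.3787]
eef_rot: [[0.999, -0.047, 0.0], [-0.047, -0.999, 0.0], [0.0, -0.0, -1.0]]
contact_force: [-0.8, 1.6, -0.0]
finger_gap: 0.113
gripper_force: 30.0
```

```bash
python3 -m inch '[0,0,-0.004,0, 0,0,-0.008,0, 0,0,-0.008,0, 0,0,-0.01,0, 0,0,-0.01,0, 0,0,-0.01,0, 0,0,-0.01,0, 0,0,-0.008,0, 0,0,-0.004,0, 0,0,0,0]' && python3 -m inch '[0.005,0,0,-0.0385, 0.015,0,0,-0.0385, 0.02,0,0,0, 0.02,0,0,0, 0.02,0,0,0, 0.02,0,0,0, 0.015,0,0,0, 0.005,0,0,0, 0,0,0,0]'
python3 - <<'E'
from h import *
im=vision.read_camera('side');cv2.imwrite('pics/s1.png',im)
E
```

```text
t: 5.85
position: [0.4257, 0.0872, 0.4512]
eef_rot: [[0.999, -0.047, 0.001], [-0.047, -0.999, -0.0], [0.001, -0.0, -1.0]]
contact_force: [-0.2, -0.8, -2.2]
finger_gap: 0.113
gripper_force: 30.0
t: 6.75
position: [0.5457, 0.0897, 0.45]
eef_rot: [[1.0, 0.03, -0.001], [0.03, -1.0, 0.0], [-0.001, -0.0, -1.0]]
contact_force: [-0.1, -0.1, -2.3]
finger_gap: 0.115
gripper_force: 30.0
```

```bash
python3 -m inch '[0,-0.008,0,0, 0,-0.02,0,0, 0,-0.025,0,0, 0,-0.025,0,0, 0,-0.025,0,0, 0,-0.025,0,0, 0,-0.015,0,0, 0,-0.007,0,0, 0,0,0,0, 0,0,0,0]' && python3 -m inch '[0.006,0,0,0, 0.012,0,0,0, 0.015,0,0,0, 0.015,0,0,0, 0.015,0,0,0, 0.013,0,0,0, 0.008,0,0,0, 0.004,0,0,0, 0,0,0,0, 0,0,0,0]'
python3 - <<'E'
from h import *
im=vision.read_camera('side');cv2.imwrite('pics/s2.png',im)
a=vision.read_camera('wrist');cv2.imwrite('pics/w2.png',a)
S=cam('side')
p=proj(S,(.6286,.24,.23)).astype(int);print(p)
c=im[p[1]-60:p[1]+60,p[0]-40:p[0]+40]
cv2.imwrite('pics/v2.png',np.hstack([cv2.resize(c,(400,600),interpolation=cv2.INTER_CUBIC),cv2.resize(a[60:260,260:390],(390,600),interpolation=cv2.INTER_CUBIC)]))
E
```

```text
t: 7.8
position: [0.5414, 0.2386, 0.4507]
eef_rot: [[1.0, 0.029, 0.0], [0.029, -1.0, -0.001], [0.0, 0.001, -1.0]]
contact_force: [0.3, -0.2, -1.1]
finger_gap: 0.112
gripper_force: 30.0
t: 8.8
position: [0.6288, 0.2424, 0.4508]
eef_rot: [[1.0, 0.03, -0.0], [0.03, -1.0, -0.0], [-0.0, 0.0, -1.0]]
contact_force: [-0.8, 0.8, -2.5]
finger_gap: 0.117
gripper_force: 30.0
[255 226]
```

View pics/v2.png

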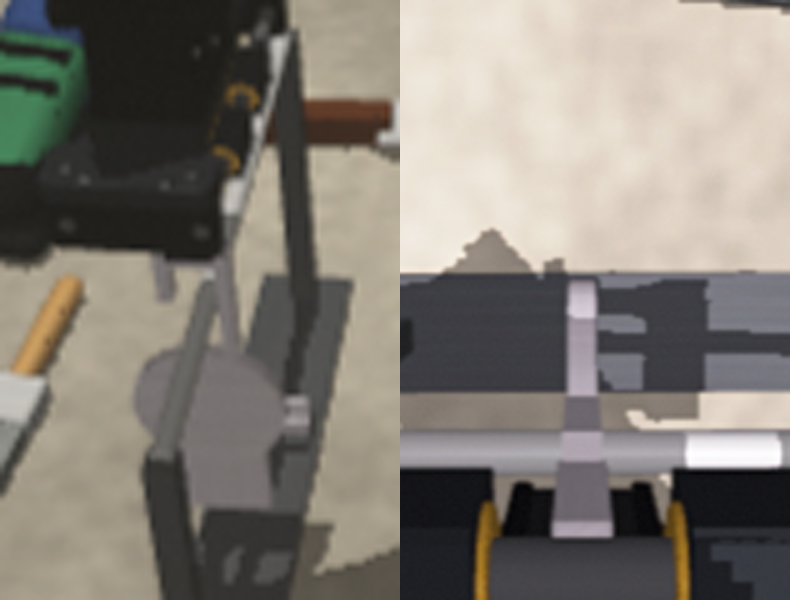

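The left crop shows the rail passing between the hook finger and the stem, and the right crop shows the rail between rows 203 and 217 under the hook. Next I'll work out the rail and hook x positions.

Run:
```python
from h import *
o=sensors.get_obs();C=cam('wrist',o);S=cam('side');print(o['position'])
im=cv2.imread('pics/w2.png').astype(float).mean(2);s=cv2.imread('pics/s2.png')
for u in (268,280,286,302,340):
    print(u,[int(x) for x in im[196:222,u]])
print('hook col',[int(x) for x in im[146:160,324]])
for v in (203,217.5): print(v,onz(C,(280,v),.216))
print('mid',onz(C,(280,210.2),.216),onz(C,(324,210.2),.216),'hook far edge(+19)',onz(C,(324,152.8),.2645))
off=np.array([255-40,226-60])
for X in [(.6438,.2426,.216),(.6138,.2426,.216),(.6286,.2426,.216)]: print((proj(S,X)-off)*5)
print('rail S pix at y .30',(proj(S,(.627,.30,.216))-off)*5)
```

```text
[0.6287 0.2424 0.451 ]
268 [119, 119, 118, 119, 121, 122, 116, 109, 121, 136, 143, 151, 158, 163, 169, 171, 165, 159, 151, 114, 46, 15, 19, 20, 20, 22]
280 [127, 128, 129, 128, 128, 128, 124, 110, 120, 136, 145, 151, 157, 164, 170, 172, 166, 159, 150, 114, 45, 15, 20, 19, 21, 22]
286 [127, 127, 127, 126, 125, 125, 121, 111, 121, 136, 145, 150, 158, 164, 171, 173, 166, 158, 152, 114, 46, 15, 20, 20, 21, 20]
302 [125, 125, 125, 124, 126, 125, 120, 113, 123, 137, 145, 152, 158, 165, 172, 174, 165, 156, 153, 148, 138, 126, 117, 117, 81, 27]
340 [138, 186, 207, 208, 211, 212, 197, 144, 125, 136, 144, 153, 159, 166, 173, 174, 165, 157, 153, 147, 137, 123, 113, 114, 73, 21]
hook col [203, 203, 205, 201, 167, 110, 75, 90, 121, 139, 150, 159, 171, 180]
203 [0.6336 0.2741 0.216 ]
217.5 [0.6217 0.2742 0.216 ]
mid [0.6277 0.2742 0.216 ] [0.6288 0.2394 0.216 ] hook far edge(+19) [0.678  0.2417 0.2645]
[174.8189 322.3623]
[233.4278 326.9838]
[204.4788 324.7011]
rail S pix at y .30 [180.7611 406.4871]
```

Rail x at the hook is 0.6287 and the TCP is at 0.6287, with a 12 mm bar width and the hook end where predicted, so the hook is centred. I'll lower it.

```bash
python3 -m inch '[0,0,0.004,0, 0,0,0.006,0, 0,0,0.006,0, 0,0,0.006,0, 0,0,0.005,0, 0,0,0.003,0, 0,0,0.002,0, 0,0,0.001,0, 0,0,0,0, 0,0,0,0]'
```

```text
t: 9.9
position: [0.6291, 0.2423, 0.418]
eef_rot: [[1.0, 0.03, 0.0], [0.03, -1.0, 0.0], [0.0, -0.0, -1.0]]
contact_force: [0.0, 0.3, -1.6]
finger_gap: 0.107
gripper_force: 30.0
```

```bash
python3 -m inch '[0,0,0.001,0, 0,0,0,0,0,0,0,0]';  python3 -m inch '[0,0,0.001,0, 0,0,0,0,0,0,0,0]'
```

```text
t: 10.2
position: [0.6291, 0.2423, 0.4168]
eef_rot: [[1.0, 0.03, 0.0], [0.03, -1.0, 0.0], [0.0, -0.0, -1.0]]
contact_force: [0.2, -0.3, -1.8]
finger_gap: 0.118
gripper_force: 30.0
t: 10.5
position: [0.6291, 0.2423, 0.4166]
eef_rot: [[1.0, 0.03, 0.001], [0.03, -1.0, 0.0], [0.001, -0.0, -1.0]]
contact_force: [-2.1, -0.7, 5.5]
finger_gap: 0.113
gripper_force: 30.0
```

```bash
python3 -m inch '[0,0,-0.0008,0, 0,0.006,0,0, 0,0.01,0,0, 0,0.012,0,0, 0,0.012,0,0, 0,0.012,0,0, 0,0.012,0,0, 0,0.012,0,0, 0,0.01,0,0, 0,0.01,0,0]' &&  python3 -m inch '[0,0.01,0,0, 0,0.009,0,0, 0,0.007,0,0, 0,0.004,0,0, 0,0.001,0,0, 0,0,0,0, 0,0,0,0, 0,0,0,0]'
```

```text
t: 11.5
position: [0.632, 0.1455, 0.4167]
eef_rot: [[1.0, 0.03, 0.0], [0.03, -1.0, 0.0], [0.0, -0.0, -1.0]]
contact_force: [0.3, 3.3, 3.4]
finger_gap: 0.112
gripper_force: 30.0
t: 12.3
position: [0.6329, 0.1151, 0.4166]
eef_rot: [[1.0, 0.03, 0.0], [0.03, -1.0, -0.001], [0.0, 0.001, -1.0]]
contact_force: [-1.0, -0.5, 5.8]
finger_gap: 0.114
gripper_force: 30.0
```

```bash
python3 -m inch '[0,0,0,0,0,0,0,0,0,0,0,0,0,0,0,0,0,0,0,0,0,0,0,0,0,0,0,0]' 0.05 && python3 -m inch '[0,0,-0.01,0, 0,0,-0.025,0, 0,0,-0.03,0, 0,0,-0.03,0, 0,0,-0.01,0, 0,0,0,0, 0,0,0,0]'
python3 - <<'E'
from h import *
for k in range(2): o=sensors.get_obs();im=vision.read_camera('wrist')
cv2.imwrite('pics/w3.png',im);C=cam('wrist',o);print(o['position'])
t=vision.read_camera('top');cv2.imwrite('pics/t3.png',t)
print('pred',proj(C,(.655,.1153,.02)),proj(C,(.6327,.1153,.228+.038)),proj(C,(.6327,.1153,.05+.213)))
cv2.imwrite('pics/v3.png',cv2.resize(im[90:240,220:420],None,fx=4,fy=4))
E
```

```text
t: 13.0
position: [0.6329, 0.1153, 0.4165]
eef_rot: [[1.0, 0.03, 0.0], [0.03, -1.0, -0.0], [0.0, 0.0, -1.0]]
contact_force: [-0.8, -0.0, 0.1]
finger_gap: 0.557
gripper_force: 0.0
t: 13.7
position: [0.6329, 0.1153, 0.5205]
eef_rot: [[1.0, 0.03, -0.001], [0.03, -1.0, -0.0], [-0.001, 0.0, -1.0]]
contact_force: [-0.3, 0.2, -1.4]
finger_gap: 0.571
gripper_force: 0.0
[0.6329 0.1152 0.5201]
pred [320.4467 151.8536] [320.0733 203.4581] [320.0727 202.5416]
```

View pics/v3.png

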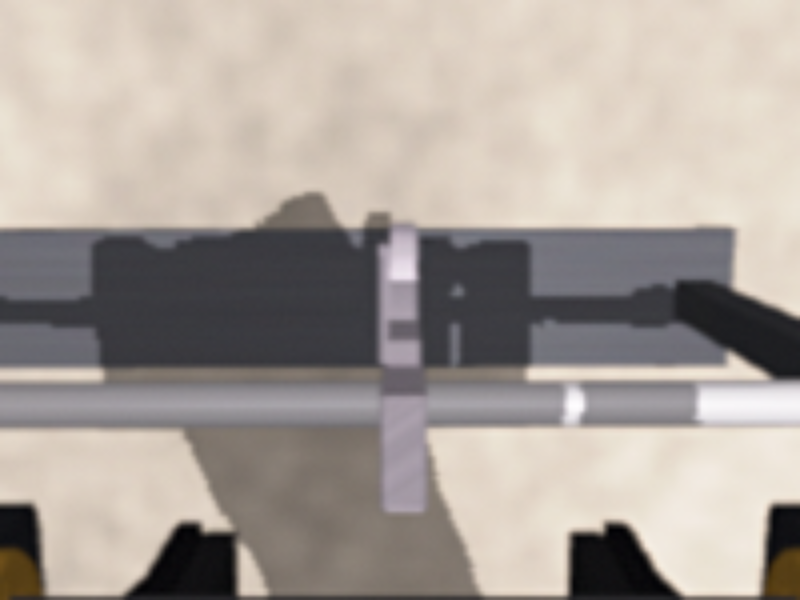

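The tongue hangs at column 403 (u=320.6), right where the TCP released it. The ridge sliver is visible directly beneath it, so it is above the pointer. Next I'll look at the holder, then the scraper.

```bash
python3 -m inch '[-0.007,0.02,0,0, -0.015,0.045,0,0, -0.015,0.045,0,0, -0.015,0.045,0,0, -0.015,0.045,0,0, -0.015,0.045,0,0, -0.015,0.045,0.005,0, -0.015,0.045,0.01,0, -0.015,0.045,0.01,0, -0.015,0.045,0.01,0]' 0.087 && python3 -m inch '[-0.015,0.045,0.01,0, -0.012,0.035,0.005,0, -0.007,0.02,0,0, -0.003,0.005,0,0, 0,0,0,0, 0,0,0,0, 0,0,0,0]'
python3 - <<'E'
from h import *
import pickle
for k in range(2): o=sensors.get_obs();im=vision.read_camera('wrist')
cv2.imwrite('pics/w4.png',im);C=cam('wrist',o);pickle.dump(C,open('w4.pkl','wb'));print(o['position'],np.abs(o['qvel']).max())
print(proj(C,(.50,-.42,.094)))
E
```

```text
t: 14.85
position: [0.5025, -0.3155, 0.4855]
eef_rot: [[1.0, 0.03, -0.001], [0.03, -1.0, 0.0], [-0.001, -0.0, -1.0]]
contact_force: [0.4, 0.2, 0.2]
finger_gap: 0.998
gripper_force: 0.0
t: 15.55
position: [0.4707, -0.418, 0.4719]
eef_rot: [[0.999, 0.032, 0.001], [0.032, -0.999, 0.0], [0.001, -0.0, -1.0]]
contact_force: [0.0, 0.1, -0.0]
finger_gap: 0.999
gripper_force: 0.0
[ 0.4705 -0.4183  0.4719] 0.40657248105862326
[322.342 155.326]
```

```bash
python3 -m inch '[0.01,-0.018,0.003,0, 0.018,-0.035,0.01,0, 0.021,-0.038,0.012,0, 0.021,-0.038,0.012,0, 0.021,-0.038,0.012,0, 0.016,-0.033,0.011,0, 0.01,-0.018,0.007,0, 0.004,-0.007,0.003,-0.052, 0,0,0,0, 0,0,0,0]'
python3 - <<'E'
from h import *
import pickle
for k in range(3): o=sensors.get_obs();im=vision.read_camera('wrist')
cv2.imwrite('pics/w5.png',im);C=cam('wrist',o);pickle.dump(C,open('w5.pkl','wb'));print(o['position'],np.abs(o['qvel']).max())
a=cv2.imread('pics/w4.png')[85:235,265:390];print(proj(C,(.64,-.19,.028)),proj(C,(.53,-.2,.016)),proj(C,(.71,-.185,.028)))
a=cv2.resize(a,(500,600),interpolation=cv2.INTER_CUBIC);b=cv2.resize(im[60:260,270:370],(300,600),interpolation=cv2.INTER_CUBIC)
cv2.imwrite('pics/v4.png',np.hstack([a,b]))
E
```

```text
t: 16.65
position: [0.5839, -0.1914, 0.4018]
eef_rot: [[0.997, 0.081, 0.0], [0.081, -0.997, -0.001], [0.0, 0.001, -1.0]]
contact_force: [0.4, -0.5, -0.1]
finger_gap: 1.001
gripper_force: 0.0
[ 0.5837 -0.1922  0.402 ] 0.2403337499051893
[321.9609 133.3085] [322.6887 216.8528] [322.5493  71.1475]
```

View pics/v4.png

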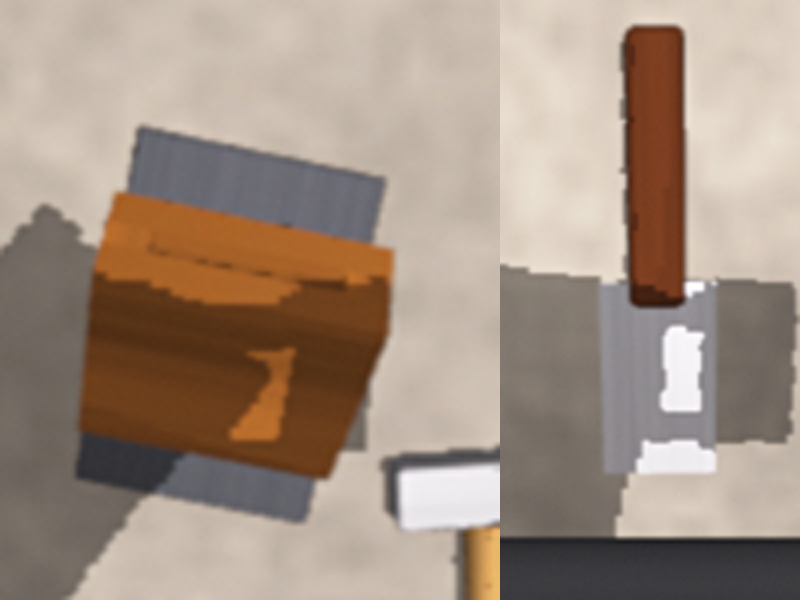

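The left crop (offset 265,85, scale 4) shows the block. Its mouth face has a lower edge (115,192)-(393,250) and an upper edge (95,270)-(388,335), with the slot line (150,241)-(350,285). The right crop (offset 270,60, scale 3) shows the scraper handle at columns 128-184, rows 27-290, and the blade at columns 101-216 with its front at row 472.

Run:
```python
from h import *
import pickle
A=pickle.load(open('w4.pkl','rb'));B=pickle.load(open('w5.pkl','rb'))
a=lambda x,y:(265+(x+.5)/4-.5,85+(y+.5)/4-.5)
b=lambda x,y:(270+(x+.5)/3-.5,60+(y+.5)/3-.5)
P={}
for n,p,z in [('lowL',(115,192),.0795),('lowR',(393,250),.0795),('upL',(95,270),.1086),('upR',(388,335),.1086),('nearL',(80,432),.0571),('nearR',(328,477),.0571),('slotL',(150,241),.094),('slotR',(350,285),.094),('footFL',(140,127),.008),('footFR',(385,178),.008),('footNR',(305,521),.008),('footNL',(77,477),.008)]:
    P[n]=onz(A,a(*p),z);print(n,P[n])
yaw=lambda q:np.degrees(np.arctan2(-q[0],q[1]))
for l in ('low','up','near','slot'): d=P[l+'L']-P[l+'R'];print(l,'len',np.linalg.norm(d),'yaw',yaw(d),'mid',(P[l+'L']+P[l+'R'])/2)
for n,p,z in [('rearL',(128,32),.028),('rearR',(184,32),.028),('rear',(156,27),.028),('frontL',(131,290),.028),('frontR',(184,290),.028),('bladeFL',(103,472),.016),('bladeFR',(216,472),.016),('bladeRL',(101,283),.016),('bladeRR',(216,281),.016)]: print(n,onz(B,b(*p),z))
```

```text
lowL [ 0.5263 -0.3821  0.0795]
lowR [ 0.5108 -0.4723  0.0795]
upL [ 0.5039 -0.379   0.1086]
upR [ 0.4872 -0.4681  0.1086]
nearL [ 0.4418 -0.3684  0.0571]
nearR [ 0.4281 -0.4578  0.0571]
slotL [ 0.5121 -0.3945  0.094 ]
slotR [ 0.5005 -0.4574  0.094 ]
footFL [ 0.5488 -0.3848  0.008 ]
footFR [ 0.5332 -0.4782  0.008 ]
footNR [ 0.3959 -0.4545  0.008 ]
footNL [ 0.4116 -0.3613  0.008 ]
low len 0.09145366555831314 yaw -9.707452983030755 mid [ 0.5186 -0.4272  0.0795]
up len 0.09066032228297023 yaw -10.630078973017978 mid [ 0.4955 -0.4236  0.1086]
near len 0.09043004155369276 yaw -8.766872420885788 mid [ 0.4349 -0.4131  0.0571]
slot len 0.06395230983092341 yaw -10.42469586311507 mid [ 0.5063 -0.4259  0.094 ]
rearL [ 0.7099 -0.1732  0.028 ]
rearR [ 0.7116 -0.1947  0.028 ]
rear [ 0.7126 -0.1838  0.028 ]
frontL [ 0.6114 -0.1816  0.028 ]
frontR [ 0.6131 -0.2034  0.028 ]
bladeFL [ 0.5278 -0.1748  0.016 ]
bladeFR [ 0.5318 -0.2256  0.016 ]
bladeRL [ 0.6121 -0.1684  0.016 ]
bladeRR [ 0.6168 -0.2173  0.016 ]
```

```bash
python3 -m inch '[0.02,0.001,0.01,0, 0.03,0.0017,0.025,0, 0.0059,0,0.03,0, 0,0,0.035,0, 0,0,0.035,0, 0,0,0.03,0, 0,0,0.025,0, 0,0,0.015,0, 0,0,0.008,0, 0,0,0.003,0]' && python3 -m inch '[0,0,0,0,0,0,0,0,0,0,0,0]' && python3 -m inch '[0,0,0,0,0,0,0,0,0,0,0,0,0,0,0,0,0,0,0,0,0,0,0,0,0,0,0,0,0,0,0,0,0,0,0,0]' 0
```

```text
t: 17.8
position: [0.64, -0.1898, 0.1855]
eef_rot: [[0.997, 0.081, 0.0], [0.081, -0.997, -0.0], [0.0, 0.0, -1.0]]
contact_force: [0.7, 0.2, 0.0]
finger_gap: 0.999
gripper_force: 0.0
t: 18.1
position: [0.6403, -0.1894, 0.1866]
eef_rot: [[0.997, 0.082, 0.001], [0.082, -0.997, -0.001], [0.001, 0.001, -1.0]]
contact_force: [0.9, -0.1, -0.4]
finger_gap: 0.999
gripper_force: 0.0
t: 19.0
position: [0.6399, -0.1894, 0.1856]
eef_rot: [[0.997, 0.082, 0.0], [0.082, -0.997, -0.0], [0.0, 0.0, -1.0]]
contact_force: [0.8, -0.0, 0.2]
finger_gap: 0.276
gripper_force: 30.0
```

```bash
python3 -m inch '[0,0,-0.01,0, 0,0,-0.03,0, 0,0,-0.035,0, 0,0,-0.035,0, 0,0,-0.035,0, 0,0,-0.035,0, 0,0,-0.03,0, 0,0,-0.02,0, 0,0,-0.01,0, 0,0,0,0.052]' && python3 -m inch '[-0.02,-0.02,0,0, -0.029,-0.031,0,0, -0.029,-0.031,0,0, -0.029,-0.031,0,0, -0.029,-0.031,0,0, 0.001,-0.04,0,0, 0.001,-0.04,0,0, 0.001,-0.04,0,0, 0.001,-0.04,0,0, 0.001,-0.04,0,0]' && python3 -m inch '[0.001,-0.04,0,0, 0.001,-0.03,0,0, 0.012,-0.015,0,0, 0.018,-0.005,0,0, 0.018,0,0,0, 0.015,0,0,0, 0.005,0,0,0, 0,0,0,0, 0,0,0,0, 0,0,0,0]'
```

```text
t: 20.0
position: [0.64, -0.1892, 0.4274]
eef_rot: [[1.0, 0.03, 0.002], [0.03, -1.0, -0.001], [0.002, 0.001, -1.0]]
contact_force: [0.1, 0.0, -1.3]
finger_gap: 0.271
gripper_force: 30.0
t: 21.0
position: [0.4981, 0.1521, 0.4253]
eef_rot: [[1.0, 0.03, -0.0], [0.03, -1.0, -0.001], [-0.0, 0.001, -1.0]]
contact_force: [-0.5, 0.0, -1.6]
finger_gap: 0.273
gripper_force: 30.0
t: 22.0
position: [0.5653, 0.2428, 0.4257]
eef_rot: [[1.0, 0.03, 0.0], [0.03, -1.0, -0.0], [0.0, 0.0, -1.0]]
contact_force: [-0.4, 1.0, -0.3]
finger_gap: 0.275
gripper_force: 30.0
```

```bash
python3 -m inch '[0.003,0,0.008,0, 0,0,0.008,0, 0,0,0.004,0, 0,0,0.004,0, 0,0,0.004,0, 0,0,0.004,0, 0,0,0.004,0, 0,0,0,0]'
cat > pitch.py <<'E'
from h import *
import sys
o=sensors.get_obs();im=vision.read_camera('side');cv2.imwrite(f'pics/{sys.argv[1]}.png',im);S=cam('side')
p=o['position'];x0=o['eef_rot'][:,0];n=o['eef_rot'][:,1]
g=p+o['eef_rot'][:,2]*r.grasp_offset
def onp(px):
    c,d=ray(S,px);return c+d*(n@(g-c))/(n@d)
hsv=cv2.cvtColor(im,cv2.COLOR_BGR2HSV)
q=proj(S,g);H,W=im.shape[:2]
m=((hsv[...,0]<14)|(hsv[...,0]>172))&(hsv[...,1]>90)&(hsv[...,2]>25)&(hsv[...,2]<190)
yy,xx=np.mgrid[:H,:W];m&=(abs(xx-q[0])<60)&(abs(yy-q[1])<50)
nn,lab,st,ce=cv2.connectedComponentsWithStats(m.astype(np.uint8))
for i in np.argsort(-st[1:,4])[:3]+1:
    P=np.argwhere(lab==i)[:,::-1];W3=np.array([onp(u) for u in P])
    A=np.c_[(W3-g)@x0,W3[:,2]];w,V=np.linalg.eigh(np.cov(A.T));v=V[:,1]*np.sign(V[0,1])
    t=(A-A.mean(0))@v;print('brown',st[i],'mean',A.mean(0),'pitch',np.degrees(np.arctan2(v[1],v[0])),'ends',A.mean(0)+t.min()*v,A.mean(0)+t.max()*v)
print(o['contact_force'],p,'grasp z',g[2],'q',q)
E
python3 pitch.py p1
```

```text
t: 22.8
position: [0.5687, 0.2429, 0.3891]
eef_rot: [[1.0, 0.03, -0.001], [0.03, -1.0, -0.0], [-0.001, -0.0, -1.0]]
contact_force: [-3.5, -0.0, 3.3]
finger_gap: 0.268
gripper_force: 30.0
brown [312 264  28  17 416] mean [-0.1187  0.078 ] pitch -7.775922150476295 ends [-0.156   0.0831] [-0.0777  0.0724]
brown [316 237  19  22 172] mean [-0.118   0.1645] pitch 87.58706363076887 ends [-0.1193  0.1341] [-0.1161  0.2108]
brown [249 218   7  13  49] mean [0.0686 0.2402] pitch -74.07052289594867 ends [0.0629 0.2602] [0.0743 0.2202]
[-3.4984 -0.0462  3.3335] [0.5687 0.2429 0.3891] grasp z 0.2256394876060455 q [279.2111 230.0594]
```

```bash
python3 -m inch '[0,0,0.004,0, 0,0,0.004,0, 0,0,0.004,0, 0,0,0.004,0, 0,0,0.004,0, 0,0,0.004,0, 0,0,0.0025,0, 0,0,0,0, 0,0,0,0]' && python3 pitch.py p2 && python3 -m inch '[-0.004,0,-0.005,0, -0.006,0,-0.02,0, -0.01,0,-0.03,0, -0.02,0,-0.03,0, -0.03,0,-0.02,0, -0.03,0,-0.01,0, -0.02,0,0,0, -0.01,0,0,0, 0,0,0,0, 0,0,0,0]' && python3 pitch.py p3
```

```text
t: 23.75
position: [0.569, 0.2425, 0.3627]
eef_rot: [[1.0, 0.03, -0.001], [0.03, -1.0, -0.0], [-0.001, 0.0, -1.0]]
contact_force: [0.1, 0.7, 0.3]
finger_gap: 0.271
gripper_force: 30.0
brown [313 264  27  22 498] mean [-0.1203  0.0707] pitch 69.63756398237909 ends [-0.1381  0.0229] [-0.1038  0.1152]
brown [316 237  19  22 195] mean [-0.1164  0.1658] pitch 77.93046080262474 ends [-0.1225  0.1372] [-0.107   0.2096]
brown [252 220   9  11  50] mean [0.058  0.2383] pitch -59.920014413857 ends [0.0475 0.2564] [0.0679 0.2212]
[0.1386 0.6824 0.2899] [0.569  0.2425 0.3627] grasp z 0.19915608986753283 q [279.6976 237.6084]
t: 24.8
position: [0.4397, 0.2384, 0.4778]
eef_rot: [[1.0, 0.029, 0.0], [0.029, -1.0, -0.0], [0.0, 0.0, -1.0]]
contact_force: [-0.0, -0.3, -0.9]
finger_gap: 0.276
gripper_force: 30.0
brown [336 239  19  17 209] mean [-0.0378  0.1752] pitch 88.15749903718566 ends [-0.0387  0.149 ] [-0.0368  0.2062]
brown [318 237  17  19 176] mean [0.0133 0.169 ] pitch 72.66942470996634 ends [0.0051 0.1429] [0.0254 0.2079]
brown [303 185  12  16 112] mean [0.055  0.3492] pitch -79.25256832435907 ends [0.051 0.37 ] [0.0591 0.3275]
[-0.0402 -0.2867 -0.9182] [0.4397 0.2384 0.4778] grasp z 0.3143401997223767 q [332.0733 205.1028]
```

```bash
cat > wp.py <<'E'
from h import *
import sys
o=sensors.get_obs();im=vision.read_camera('wrist');cv2.imwrite(f'pics/{sys.argv[1]}.png',im)
K=vision.camera_info('wrist')['mtx'];Ti=np.linalg.inv(vision.camera_info('wrist')['T_tool_cam'])
def pt(X): q=Ti@np.r_[X,1];q=K@q[:3];return q[:2]/q[2]
hsv=cv2.cvtColor(im,cv2.COLOR_BGR2HSV)
m=((hsv[...,0]<14)|(hsv[...,0]>172))&(hsv[...,1]>90)&(hsv[...,2]>25)
m[:, :250]=0;m[:,400:]=0
nn,lab,st,ce=cv2.connectedComponentsWithStats(m.astype(np.uint8))
for i in np.argsort(-st[1:,4])[:2]+1: print('brown',st[i])
i=np.argmax(st[1:,4])+1;u=int(ce[i][0]);v0=st[i][1]
print('col',u,[int(x) for x in im[v0-4:v0+st[i][3]+4,u,2]])
for e in (.006,.008,):
  for th in (30,35,40,45,50):
    c,s=np.cos(np.radians(th)),np.sin(np.radians(th))
    f=lambda a,b:pt([a*c-b*s,0,.1635+e-(a*s+b*c)])[1]
    w=[pt([.074*c+.014*s,y,.1635+e-(.074*s-.014*c)])[0] for y in (-.012,.012)]
    print(e,th,'rows botrear %.1f toprear %.1f  cols'%(f(.074,-.014),f(.074,.014)),w)
E
python3 wp.py wp1
```

```text
brown [ 287  124   76  115 7251]
brown [300 266  42  23 843]
col 321 [228, 232, 224, 158, 94, 106, 119, 121, 120, 121, 121, 121, 122, 121, 119, 118, 117, 119, 117, 117, 118, 118, 118, 115, 118, 115, 114, 111, 111, 111, 109, 110, 110, 110, 111, 111, 112, 112, 112, 110, 109, 108, 107, 111, 116, 122, 128, 133, 137, 141, 143, 146, 147, 144, 139, 134, 130, 127, 123, 119, 115, 114, 117, 109, 74, 64, 65, 65, 66, 65, 65, 66, 65, 65, 65, 66, 66, 65, 65, 65, 65, 67, 65, 66, 66, 66, 65, 65, 66, 65, 65, 65, 64, 66, 64, 66, 66, 66, 65, 65, 66, 65, 65, 65, 65, 64, 65, 66, 65, 65, 65, 65, 66, 65, 64, 66, 67, 66, 62, 48, 47, 53, 58]
0.006 30 rows botrear 109.2 toprear 146.9  cols [np.float64(291.8611591356222), np.float64(349.01986786867826)]
0.006 35 rows botrear 114.6 toprear 161.5  cols [np.float64(290.53482053535265), np.float64(350.3699590765434)]
0.006 40 rows botrear 122.0 toprear 178.1  cols [np.float64(289.1794910975906), np.float64(351.749237012885)]
0.006 45 rows botrear 131.5 toprear 196.7  cols [np.float64(287.81663133995534), np.float64(353.13581753719365)]
0.006 50 rows botrear 143.2 toprear 216.9  cols [np.float64(286.47301007768647), np.float64(354.5024179308994)]
0.008 30 rows botrear 109.4 toprear 146.6  cols [np.float64(292.31489423953565), np.float64(348.55763749568206)]
0.008 35 rows botrear 114.8 toprear 160.8  cols [np.float64(291.03167978670416), np.float64(349.86381786483145)]
0.008 40 rows botrear 122.1 toprear 177.1  cols [np.float64(289.72240085373545), np.float64(351.1962119368679)]
0.008 45 rows botrear 131.4 toprear 195.2  cols [np.float64(288.4078641628347), np.float64(352.533602784268)]
0.008 50 rows botrear 142.9 toprear 215.0  cols [np.float64(287.1138580947724), np.float64(353.8497074195274)]
```

Rear-corner rows (123.5 and about 175) match a pitch of about 40°. Now I'll carry it to the holder.

```bash
python3 -m inch '[0.003,0.015,0,0, 0.007,0.03,0,0, 0.009,0.043,0,0, 0.009,0.043,0,0, 0.009,0.043,0,0, 0.009,0.043,0,0, 0.009,0.043,0,0, 0.009,0.043,0,0, 0.009,0.043,0,0, 0.009,0.043,0,0]' && python3 -m inch '[0.009,0.043,0,0, 0.009,0.043,0,0, 0.009,0.043,0,0, 0.009,0.043,0,0, 0.009,0.043,0,0, 0.009,0.043,0,0, 0.007,0.03,0,0, 0.003,0.008,0,0.0985, 0,0,0,0.0985, 0,0,0,0]' && python3 -m inch '[0,0,0,0, 0,0,0,0]' && python3 wp.py wp2 | head -3
```

```text
t: 25.9
position: [0.5333, -0.15, 0.4773]
eef_rot: [[1.0, 0.029, -0.001], [0.029, -1.0, 0.0], [-0.001, -0.0, -1.0]]
contact_force: [1.6, 0.8, -0.7]
finger_gap: 0.271
gripper_force: 30.0
t: 26.9
position: [0.606, -0.4424, 0.476]
eef_rot: [[0.986, -0.169, -0.002], [-0.169, -0.986, 0.001], [-0.002, -0.001, -1.0]]
contact_force: [-0.2, 0.4, -0.1]
finger_gap: 0.273
gripper_force: 30.0
t: 27.1
position: [0.6056, -0.4414, 0.4778]
eef_rot: [[0.986, -0.164, -0.0], [-0.164, -0.986, 0.0], [-0.0, -0.0, -1.0]]
contact_force: [-0.1, -0.8, -0.8]
finger_gap: 0.275
gripper_force: 30.0
brown [ 287  124   68  115 6966]
brown [300 266  42  22 828]
col 320 [216, 219, 208, 143, 86, 99, 108, 109, 110, 110, 110, 109, 109, 109, 108, 107, 107, 108, 106, 107, 109, 106, 106, 103, 103, 102, 102, 100, 97, 97, 98, 100, 99, 101, 100, 99, 100, 101, 100, 96, 97, 95, 98, 101, 107, 112, 116, 121, 124, 127, 128, 132, 133, 129, 124, 120, 114, 114, 108, 104, 101, 100, 97, 102, 101, 101, 100, 101, 101, 100, 100, 101, 101, 102, 103, 101, 101, 102, 101, 101, 100, 102, 100, 101, 100, 102, 100, 104, 96, 65, 56, 57, 58, 58, 57, 58, 58, 58, 58, 56, 58, 58, 59, 57, 58, 57, 58, 59, 59, 57, 59, 58, 59, 58, 59, 58, 57, 59, 53, 42, 41, 47, 50]
```

```bash
python3 -m inch '[0,0.0009,0.008,0, 0,0,0.02,0, 0,0,0.022,0, 0,0,0.022,0, 0,0,0.022,0, 0,0,0.02,0, 0,0,0.01,0, 0,0,0.004,0, 0,0,0,0, 0,0,0,0]'
cat > tip.py <<'E'
from h import *
import sys
o=sensors.get_obs();T=cam('top');S=cam('side');R=o['eef_rot'];p=o['position']
P=p+R[:,2]*(r.grasp_offset+.008);u=R[:,0];n=-R[:,1]
th=np.radians(40);d=u*np.cos(th)+np.array([0,0,1])*np.sin(th)
tip=P-.111*d;print('P',P,'tip',tip)
M=np.array([.5068,-.4256,.094]);yw=np.radians(-9.6);ds=np.array([np.cos(yw)*np.cos(th),np.sin(yw)*np.cos(th),np.sin(th)]);ys=np.array([-np.sin(yw),np.cos(yw),0]);zs=np.cross(ds,ys)
B=np.c_[ds,ys,zs]
print('tip in slot frame',B.T@(tip-M))
for nm,C in (('top',T),('side',S)):
    im=vision.read_camera(nm);cv2.imwrite(f'pics/{sys.argv[1]}_{nm}.png',im)
    c=[proj(C,tip+s*.025*n) for s in (1,-1)];print(nm,'pred tip corners L,R',c,'mouth',proj(C,M))
    im0=cv2.imread(f'pics/{nm}0.png');D=np.abs(im.astype(int)-im0).sum(2)
    m=np.mean(c,0).astype(int)
    g=cv2.cvtColor(im,cv2.COLOR_BGR2GRAY)
    print('gray now rows',m[1]-8,'cols',m[0]-16)
    print(g[m[1]-8:m[1]+9,m[0]-16:m[0]+17:2] if nm=='top' else g[m[1]-10:m[1]+11,m[0]-12:m[0]+13:2])
E
python3 tip.py a1
```

```text
t: 28.15
position: [0.6055, -0.4425, 0.3513]
eef_rot: [[0.986, -0.166, 0.001], [-0.166, -0.986, -0.001], [0.002, 0.001, -1.0]]
contact_force: [0.5, 0.4, -1.2]
finger_gap: 0.272
gripper_force: 30.0
P [ 0.6057 -0.4427  0.1798] tip [ 0.5219 -0.4285  0.1083]
tip in slot frame [ 0.021  -0.0004  0.0011]
top pred tip corners L,R [array([483.8423, 205.9956]), array([504.3519, 209.5491])] mouth [490.8158 214.559 ]
gray now rows 199 cols 478
[[ 93  92  92  91  89  91 103 102 102 103 104 110 137 153 154 153 151]
 [ 94  93  92  92  90  95 103 102 102 104 104 122 147 154 154 153 149]
 [ 93  93  93  97  99  99 103 102 102 104 108 135 152 154 153 153 147]
 [ 93  93  93 106 110 102 102 102 103 105 118 143 153 154 153 153 145]
 [ 92  92  93 113 111 103 102 102 103 110 135 150 154 154 154 151 143]
 [ 86  87  92 119 106 103 102 102 104 118 147 152 154 154 154 149 143]
 [ 74  76  85 113 103 102 102 102 105 128 152 153 154 153 154 148 143]
 [ 63  66  73  92 100 102 103 103 111 140 153 153 154 154 154 146 142]
 [ 60  60  63  74  93  99 100 102 121 148 154 154 154 154 153 144 142]
 [ 61  60  60  64  86  93
[... 1137 characters left out ...]
02  98  99 139 128 128 100  98  93 110]
 [ 83  83  83  91 101  98  98 105 106  87  99  92  95]
 [119 117 113 114 120 101 117 112  84  90  97  92  91]
 [152 151 146 148 145 123 150 140  90  95  96  91  90]
 [152 153 149 151 152 147 152 130  91  98  94  92  90]
 [151 154 150 151 154 153 151 110  74  89  93  91  92]
 [156 157 152 149 151 151 143  87  59  70  92  90  94]
 [159 160 156 149 149 149 134  76  61  63  91  89  96]
 [158 159 156 151 150 149 115  61  63  61  83  90  99]
 [156 157 154 152 150 146  76  62  65  61  68  90 100]
 [154 155 152 150 150 137  57  67  67  62  60  84 101]
 [151 153 151 149 151 122  62  70  67  62  59  70 103]
 [150 150 148 147 150  95  71  72  63  64  60  64 103]]
```

Run:
```python
import cv2,numpy as np
for n,(r0,r1,c0,c1) in {'top':(202,216,480,512),'side':(128,146,312,340)}.items():
    im=cv2.imread(f'pics/a1_{n}.png');b=im[...,2].astype(int)-im[...,0]
    print(n,'rows',r0,'cols',c0);print(b[r0:r1,c0:c1])
```

```text
top rows 202 cols 480
[[12 13 12 12 14 15 11  6  3  2  2  3  2  3  2  2  2  3  3  2  2  2  2  2
   3  2  2  2  4  8 14 18]
 [12 12 12 14 14 15 10  5  2  2  2  2  2  2  3  2  2  2  2  3  2  2  2  2
   2  2  2  2  6 12 17 19]
 [11 11 12 14 15 13  8  3  2  1  2  2  2  2  2  1  2  3  2  2  2  1  1  2
   2  2  2  4  8 14 18 20]
 [ 8 10 10 12 13 10  6  3  2  2  2  2  2  2  2  2  2  2  2  2  2  1  2  2
   2  2  2  5 10 16 19 20]
 [ 5  5  6  8  9  6  3  1  2  2  2  3  3  3  2  2  3  2  2  1  2  2  2  2
   2  2  3  7 13 18 20 20]
 [ 3  3  3  4  4  3  2  1  1  1  2  2  2  2  2  2  2  2  1  2  2  2  2  2
   2  3  4  8 16 18 20 20]
 [10  9  7  5  4  3  1  0  0  0  0  1  1  1  1  2  2  3  3  4  3  2  3  2
   2  3  6 11 17 20 19 20]
 [24 21 18 15 12  8  5  4  4  2  1  0  0 -1  0  0  1  3  6  7  7  5  5  4
   4  4  8 15 18 19 18 19]
 [36 33 31 29 27 23 19 18 19 17 10  7  6  5  4  2  2  7 11 13 13 11 11 10
   8  8 12 17 18 19 19 19]
 [42 40 40 39 38 37 35 38 44 43 35 29 27 24 19 14 11 13 19 19 20 18 17 16
  16 15 17 18 19 19 18 18]
 [46 45 45 43 44 43 46 53 62 64 59 56 55 52 46 39 33 32 31 32 30 27 
[... 1262 characters left out ...]
5 25 26 27 26 17 16 22 27 26 31 55 77 71 82 86 83 79 80 79 78
  79 80 60 34]
 [27 27 26 26 26 27 26 27 26 25 27 27 28 39 72 78 70 86 84 81 79 79 78 77
  83 87 87 63]
 [27 26 27 28 27 26 27 27 27 27 27 25 32 58 77 58 52 77 83 80 79 78 77 78
  85 90 92 87]
 [27 27 27 27 27 26 26 26 26 27 27 26 38 74 67 40 46 53 71 79 79 77 77 81
  87 91 92 95]
 [27 29 29 27 26 26 27 26 26 26 25 30 55 62 49 42 47 45 55 78 78 77 79 84
  89 91 94 96]
 [27 29 28 28 27 26 26 25 26 25 27 34 54 43 41 46 45 44 50 70 77 77 81 87
  90 92 95 97]
 [27 27 28 28 26 26 26 26 26 26 29 36 41 45 48 47 45 44 43 49 67 77 84 88
  91 93 96 98]
 [27 27 27 26 25 26 27 27 26 27 33 38 45 49 52 51 46 43 43 41 48 70 86 91
  92 94 97 99]]
```

Run:
```python
from h import *
T=cam('top');S=cam('side')
for n,X in dict(lowL=(.5265,-.382,.0795),lowR=(.511,-.4725,.0795),upL=(.5035,-.379,.1086),upR=(.4885,-.468,.1086),slotL=(.512,-.395,.094)).items(): print(n,'top',proj(T,X),'side',proj(S,X))
im=cv2.imread('pics/side0.png');b=im[...,2].astype(int)-im[...,0];print(b[128:158:1,316:352])
```

```text
lowL top [470.6337 207.2271] side [320.8499 149.4043]
lowR top [507.2421 213.6768] side [326.872  137.9724]
upL top [474.04   215.0945] side [326.7914 143.6943]
upR top [511.1886 221.5615] side [332.4911 132.5235]
slotL top [478.2555 212.3587] side [324.9173 144.6967]
[[12 12 11 ... 12 11 12]
 [11 11 12 ... 12 11 11]
 [11 12 12 ... 11 12 11]
 ...
 [26 25 21 ... 20 21 23]
 [26 24 14 ...  6  6 10]
 [26 20  6 ...  3  3  4]]
```

Both views agree with the predicted tip to within about 2 mm. I'll start the insertion along the slot axis, after a 1 mm correction.

```bash
python3 -m inch '[0.0008,0.0004,0.0009,0, -0.0038,0,0.0032,0, -0.0046,0,0.0039,0, -0.0046,0,0.0039,0, -0.0046,0,0.0039,0, -0.0038,0,0.0032,0, 0,0,0,0, 0,0,0,0]'; python3 -m inch '[-0.0031,0,0.0026,0, -0.0031,0,0.0026,0, 0,0,0,0, 0,0,0,0]'
```

```text
t: 29.05
position: [0.5871, -0.4392, 0.3354]
eef_rot: [[0.986, -0.165, 0.012], [-0.165, -0.986, -0.005], [0.012, 0.003, -1.0]]
contact_force: [14.0, -2.6, 10.7]
finger_gap: 0.275
gripper_force: 30.0
t: 29.45
position: [0.5841, -0.4379, 0.3346]
eef_rot: [[0.986, -0.164, 0.024], [-0.164, -0.986, -0.01], [0.025, 0.006, -1.0]]
contact_force: [25.9, -6.7, 20.0]
finger_gap: 0.275
gripper_force: 30.0
```

```bash
python3 -m inch '[0.0046,0,-0.0039,0, 0.0069,0,-0.0058,0, 0.0069,0,-0.0058,0, 0.0069,0,-0.0058,0, 0.0023,0,-0.0019,0, 0,0,0,0, 0,0,0,0]'; python3 wp.py wp3 | head -3; python3 tip.py a2 | head -3;  python3 - <<'E'
import cv2,numpy as np
im=cv2.imread('pics/wp3.png');hsv=cv2.cvtColor(im,cv2.COLOR_BGR2HSV)
m=((hsv[...,0]<14)|(hsv[...,0]>172))&(hsv[...,1]>90)&(hsv[...,2]>20)
for v in range(120,240,6):
    c=np.where(m[v,260:380])[0]+260
    if len(c): print(v,c.min(),c.max(),len(c))
im=cv2.imread('pics/a2_side.png');b=im[...,2].astype(int)-im[...,0];print(b[128:146,312:340])
E
```

```text
t: 30.15
position: [0.6057, -0.443, 0.3484]
eef_rot: [[0.986, -0.167, -0.001], [-0.167, -0.986, 0.0], [-0.001, -0.0, -1.0]]
contact_force: [0.2, 0.6, -1.1]
finger_gap: 0.275
gripper_force: 30.0
brown [ 287  119   68  120 7192]
brown [300 266  41  22 825]
col 320 [222, 224, 221, 178, 102, 99, 112, 112, 112, 113, 113, 111, 110, 112, 110, 110, 108, 109, 109, 109, 110, 110, 108, 108, 107, 104, 101, 102, 100, 102, 103, 102, 103, 104, 104, 103, 104, 101, 101, 100, 100, 103, 109, 114, 119, 124, 129, 130, 133, 137, 138, 134, 129, 126, 122, 118, 115, 111, 106, 106, 107, 106, 108, 106, 107, 108, 105, 107, 106, 106, 107, 106, 106, 105, 107, 106, 106, 107, 107, 106, 106, 106, 107, 107, 106, 107, 108, 105, 107, 108, 100, 69, 61, 60, 61, 61, 61, 61, 60, 63, 62, 62, 62, 61, 61, 61, 60, 62, 60, 60, 61, 60, 60, 61, 60, 61, 61, 61, 60, 62, 62, 62, 62, 57, 44, 43, 49, 52]
P [ 0.6054 -0.443   0.1769] tip [ 0.5216 -0.4288  0.1057]
tip in slot frame [ 0.0191 -0.0007 -0.0008]
top pred tip corners L,R [array([483.5439, 206.2447]), array([503.9929, 209.7985])] mouth [490.8158 214.559 ]
120 296 344 49
126 292
[... 1180 characters left out ...]
5 26 26 27 25 17 13 20 26 27 31 56 78 71 82 87 83 79 79 78 78
  80 79 61 35]
 [27 27 27 27 25 27 26 27 26 22 25 27 27 39 73 77 69 86 85 81 78 78 77 77
  82 88 85 64]
 [27 27 27 27 27 26 26 26 26 27 27 25 31 57 77 58 52 76 82 79 79 79 77 79
  85 90 93 87]
 [27 28 26 27 27 26 27 27 25 27 26 27 38 75 68 39 46 54 72 79 79 76 77 81
  87 91 92 95]
 [28 28 28 28 26 26 26 26 25 26 25 30 55 61 49 43 47 45 55 79 78 76 77 84
  90 91 93 96]
 [27 28 29 28 28 26 25 26 26 25 26 34 56 42 40 46 45 43 49 69 77 77 80 87
  89 91 95 98]
 [27 27 28 27 27 25 25 26 27 26 29 36 41 44 47 48 44 42 43 49 68 77 83 89
  91 93 96 98]
 [28 27 27 27 26 26 26 27 27 29 33 38 45 48 53 51 46 43 42 42 48 70 86 89
  93 95 96 99]]
```

Run:
```python
import cv2,numpy as np
np.set_printoptions(linewidth=250)
g=cv2.cvtColor(cv2.imread('pics/a2_side.png'),cv2.COLOR_BGR2GRAY);print(g[112:142,292:328])
```

```text
[[ 29  29  29 ... 181 181 182]
 [ 33  32  30 ... 222 221 222]
 [ 55  38  36 ... 220 220 221]
 ...
 [148 148 148 ... 131  95  90]
 [148 147 146 ... 110  89  74]
 [144 145 144 ...  88  82  59]]
```

Run:
```python
import cv2,numpy as np
g=cv2.cvtColor(cv2.imread('pics/a2_side.png'),cv2.COLOR_BGR2GRAY)
for v in range(114,142): print(v,' '.join('%3d'%x for x in g[v,294:328]))
from h import *
S=cam('side')
P=np.array([.6054,-.443,.1769]);u=np.array([.986,-.167,0]);n=np.array([.167,.986,0])
for th in (37,40,43):
  t=np.radians(th);d=u*np.cos(t)+np.array([0,0,np.sin(t)])
  print(th,[[tuple(np.round(proj(S,P-l*d+s*.025*n),1)) for l in (.111,.08,.05)] for s in (1,-1)])
```

```text
114  36  36  36  35  30  29  30  28  29  30  31  32 126 224 224 224 224 224 223 224 224 224 222 222 221 221 222 222 222 221 220 220 220 221
115  43  43  42  39  30  29  29  29  30  31  36  36 126 224 225 224 224 224 224 223 223 223 222 221 222 222 223 223 222 222 220 219 218 219
116  68  43  43  39  31  29  29  29  30  32  41  42 100 180 186 192 191 192 192 191 191 189 200 223 222 223 224 223 222 222 221 220 219 220
117 107  67  44  40  31  30  30  30  29  32  41  42  45  59  87 116 122 123 124 124 123 124 147 190 189 191 190 189 189 189 189 187 187 188
118 130 109  79  46  32  29  30  30  31  33  40  44  44  44  56  87 110 124 124 123 124 123 124 123 123 124 123 123 123 123 122 122 121 122
119 125 123 108  71  43  30  30  30  30  33  41  46  46  43  42  49  79 117 125 124 123 123 123 124 123 123 123 123 123 123 123 123 123 122
120 113 114 113  99  58  30  30  31  30  33  41  45  46  45  45  42  59 101 123 125 124 123 124 124 123 124 123 123 123 123 123 123 123 122
121 117 119 123 110  58  30  31  31  30  32  40  44  44  46  46  47  65  96 112 123 124 124 124 125 125 125 123 123 124 
[... 2863 characters left out ...]
, (np.float64(316.5), np.float64(134.7)), (np.float64(310.6), np.float64(129.8))], [(np.float64(325.9), np.float64(133.7)), (np.float64(319.9), np.float64(128.7)), (np.float64(314.2), np.float64(123.8))]]
40 [[(np.float64(321.7), np.float64(140.7)), (np.float64(315.9), np.float64(135.4)), (np.float64(310.2), np.float64(130.2))], [(np.float64(325.0), np.float64(134.6)), (np.float64(319.3), np.float64(129.3)), (np.float64(313.8), np.float64(124.2))]]
43 [[(np.float64(320.7), np.float64(141.5)), (np.float64(315.2), np.float64(136.0)), (np.float64(309.7), np.float64(130.6))], [(np.float64(324.0), np.float64(135.4)), (np.float64(318.6), np.float64(129.9)), (np.float64(313.3), np.float64(124.6))]]
```

The side-view blade edges fit a pitch near 37°, which puts the tip about 4–5 mm too high across the slot, so it struck the mouth face. I'll shift it down about 3.3 mm across the slot and try again gently.

```bash
python3 -m inch '[0.0021,0,0.0025,0, -0.0045,0,0.0037,0, -0.0045,0,0.0037,0, -0.004,0,0.0035,0, -0.0025,0,0.0021,0, -0.0025,0,0.0021,0, -0.0025,0,0.0021,0, 0,0,0,0]'; python3 -m inch '[-0.003,0,0.0025,0, 0,0,0,0, 0,0,0,0]'
```

```text
t: 31.1
position: [0.5891, -0.4398, 0.3321]
eef_rot: [[0.986, -0.166, 0.007], [-0.166, -0.986, -0.003], [0.007, 0.002, -1.0]]
contact_force: [6.3, -0.8, 6.2]
finger_gap: 0.275
gripper_force: 30.0
t: 31.4
position: [0.5848, -0.4394, 0.3265]
eef_rot: [[0.986, -0.166, -0.0], [-0.166, -0.986, 0.0], [-0.0, -0.0, -1.0]]
contact_force: [2.0, -0.8, -3.1]
finger_gap: 0.272
gripper_force: 30.0
```

The force dropped and the position followed, so the tip is in the slot. I'll continue along the axis.

```bash
python3 -m inch '[-0.0038,0,0.0032,0, -0.0038,0,0.0032,0, 0,0,0,0]'; python3 -m inch '[-0.0038,0,0.0032,0, -0.0038,0,0.0032,0, 0,0,0,0]'
```

```text
t: 31.7
position: [0.5766, -0.4382, 0.3195]
eef_rot: [[0.986, -0.167, -0.002], [-0.167, -0.986, 0.001], [-0.002, -0.0, -1.0]]
contact_force: [0.6, -0.8, -3.8]
finger_gap: 0.271
gripper_force: 30.0
t: 32.0
position: [0.5692, -0.4369, 0.3134]
eef_rot: [[0.986, -0.167, -0.001], [-0.167, -0.986, 0.0], [-0.001, -0.0, -1.0]]
contact_force: [0.6, 0.2, -3.2]
finger_gap: 0.272
gripper_force: 30.0
```

```bash
python3 -m inch '[-0.0038,0,0.0032,0, -0.0038,0,0.0032,0, -0.0038,0,0.0032,0, -0.0038,0,0.0032,0, 0,0,0,0]'; python3 -m inch '[-0.0038,0,0.0032,0, -0.0019,0,0.0016,0, 0,0,0,0]';  python3 -m inch '[-0.0038,0,0.0032,0, 0,0,0,0, 0,0,0,0]'
```

```text
t: 32.5
position: [0.5542, -0.4344, 0.3006]
eef_rot: [[0.986, -0.167, -0.001], [-0.167, -0.986, 0.0], [-0.001, -0.0, -1.0]]
contact_force: [1.5, -1.0, -4.0]
finger_gap: 0.271
gripper_force: 30.0
t: 32.8
position: [0.5489, -0.4334, 0.2961]
eef_rot: [[0.986, -0.167, -0.001], [-0.167, -0.986, 0.0], [-0.001, -0.0, -1.0]]
contact_force: [-0.1, -0.3, -3.8]
finger_gap: 0.274
gripper_force: 30.0
t: 33.1
position: [0.5452, -0.4328, 0.2929]
eef_rot: [[0.986, -0.167, -0.001], [-0.167, -0.986, 0.0], [-0.001, -0.0, -1.0]]
contact_force: [1.1, -0.4, -3.1]
finger_gap: 0.271
gripper_force: 30.0
```

```bash
python3 -m inch '[-0.0038,0,0.0032,0, 0,0,0,0, 0,0,0,0]'; python3 -m inch '[-0.0038,0,0.0032,0, 0,0,0,0, 0,0,0,0]'
```

```text
t: 33.4
position: [0.5418, -0.4321, 0.2901]
eef_rot: [[0.986, -0.166, 0.0], [-0.166, -0.986, -0.0], [0.0, 0.0, -1.0]]
contact_force: [2.4, -0.1, -2.9]
finger_gap: 0.271
gripper_force: 30.0
t: 33.7
position: [0.5402, -0.4314, 0.2901]
eef_rot: [[0.986, -0.165, 0.008], [-0.165, -0.986, -0.004], [0.008, 0.002, -1.0]]
contact_force: [9.9, -2.2, 7.0]
finger_gap: 0.274
gripper_force: 30.0
```

```bash
python3 -m inch '[0.003,0,-0.0025,0, 0,0,0,0, 0,0,0,0, 0,0,0,0, 0,0,0,0, 0,0,0,0]' 0.06 && python3 -m inch '[0,0,0,0, 0,0,-0.01,0, 0,0,-0.03,0, 0,0,-0.035,0, 0,0,-0.035,0, 0,0,-0.035,0, 0,0,-0.025,0, -0.02,0,-0.01,0, -0.01,0,0,0, 0,0,0,0]'
python3 - <<'E'
from h import *
import pickle
for k in range(3): o=sensors.get_obs();im=vision.read_camera('wrist')
cv2.imwrite('pics/w9.png',im);C=cam('wrist',o)
t=vision.read_camera('top');s=vision.read_camera('side');cv2.imwrite('pics/t9.png',t);cv2.imwrite('pics/s9.png',s)
M=np.array([.5068,-.4256,.094]);th=np.radians(40);yw=np.radians(-9.6)
ds=np.array([np.cos(yw)*np.cos(th),np.sin(yw)*np.cos(th),np.sin(th)])
H=M+ds*(.01+.110);ys=np.array([-np.sin(yw),np.cos(yw),0]);zs=np.cross(ds,ys)
print('home: rear end corners predicted wrist',[proj(C,H+a*.012*ys+b*.014*zs) for a,b in((1,1),(-1,1),(1,-1),(-1,-1))])
print('front top edge predicted',[proj(C,M+ds*.01+a*.012*ys+.014*zs) for a in (1,-1)])
hsv=cv2.cvtColor(im,cv2.COLOR_BGR2HSV)
q=proj(C,M+ds*.06).astype(int);print(q,hsv[q[1],q[0]],im[q[1],q[0]])
m=((hsv[...,0]<14)|(hsv[...,0]>172))&(hsv[...,1]>90)&(hsv[...,2]<150)&(hsv[...,2]>25)
n,l,st,ce=cv2.connectedComponentsWithStats(m.astype(np.uint8));print(st[np.argsort(-st[:,4])[1:4]],l[q[1],q[0]] and st[l[q[1],q[0]]])
# tongue check: compare t3 with t9 near the hook
T=cam('top');c=proj(T,(.633,.115,.26)).astype(int);a=cv2.imread('pics/t3.png');d=np.abs(a[c[1]-20:c[1]+30,c[0]-15:c[0]+15].astype(int)-t[c[1]-20:c[1]+30,c[0]-15:c[0]+15]);print('tongue diff',d.max(),d.mean(),o['contact_force'],o['t'])
E
```

```text
t: 34.3
position: [0.5408, -0.432, 0.2892]
eef_rot: [[0.986, -0.167, -0.0], [-0.167, -0.986, 0.0], [-0.0, -0.0, -1.0]]
contact_force: [0.8, 0.6, -0.1]
finger_gap: 0.667
gripper_force: 0.0
t: 35.3
position: [0.5102, -0.4273, 0.4699]
eef_rot: [[0.986, -0.168, -0.0], [-0.168, -0.986, -0.001], [0.0, 0.001, -1.0]]
contact_force: [-0.1, -0.3, -1.1]
finger_gap: 0.69
gripper_force: 0.0
home: rear end corners predicted wrist [array([306.0243, 110.0645]), array([332.7093, 110.0721]), array([306.8859,  91.6772]), array([331.9562,  91.6847])]
front top edge predicted [array([309.6747, 185.909 ]), array([329.4581, 185.9134])]
[319 147] [ 10 182 101] [ 29  53 101]
[[  557    49    83   158 10508]
 [  282   171    75    56  2671]
 [  309    87    24    94  2014]] [ 309   87   24   94 2014]
tongue diff 106 28.781111111111112 [ 0.1393  0.6031 -0.448 ] 35.4
```

Run:
```python
from h import *
t=cv2.imread('pics/t9.png');t0=cv2.imread('pics/top0.png');T=cam('top')
c=proj(T,(.633,.115,.263));p=proj(T,(.6327,.1153,.038));print('pred tab',c,'rail',proj(T,(.633,.115,.222)),'pointer',p)
d=np.abs(t.astype(int)-t0).sum(2)
x,y=c.astype(int)
for v in range(y-14,y+24,2): print(v,' '.join('%3d'%k for k in d[v,x-14:x+15]))
for n,(u,v) in dict(tin=(402,259),spool=(203,233),cup=(176,259),toecap=(245,240)).items(): print(n,d[v-12:v+12,u-12:u+12].mean())
```

```text
pred tab [263.5176 144.3728] rail [266.0877 149.494 ] pointer [275.1753 167.9423]
130  17  19  18  16  17  16  17  17  17  15  17  17  15  18  17  16  18  19  15  17  17  17  18  16  17  18  17  18  17
132  18  16  17  18  18  16  18  17  16  16  16  17  17  17  20  18  15  18  18  16  15  17  15  17  18  17  18  18  15
134  17  18  17  17  15  18  17  16  18  18  16  17  18  17  19  18  16  20  16  18  17  17  18  19  20  18  17  17  17
136  16  19  20  17  14  14  16  16  17  20  16  17  16  20  15  18  15  17  16  16  15  18  17  16  18  18  18  17  16
138  16  18  16  17  17  17  17  17  17  17  17  16  23  38  47  54  43  21  15  14  17  18  16  15  17  18  21  19  17
140  16  17  16  18  16  18  16  17  15  18  13  10  40 112 149 156 119  38  14  13  13  14  16  16  17  17  16  17  17
142  17  16  16  18  16  17  17  19  16  18  14   6  33 116 159 163 117  21  78  66  21   6  14  17  14  17  16  17  18
144  17  14  15  16  19  15  17  17  17  17  13   2  27 112 160 175 130  21 117 111  56  17  16  31  26   1  14  16  16
146  16  16  15  17  15  17  17  16  15  19  14   5  38 12
[... 645 characters left out ...]
 144 116  59   6
158  15  16  18  16  17  18  17  16  14  16  15  14  17  18  14   7  49  86 113 135 136 110 115 145 168 169 147  93  22
160  14  14  14  16  14  14  15  16  14  12  15  13  12  12  10   1  31  73  98 102  95  80  83 146 211 219 185 126  41
162   9  15  10  12  10  12  11   9  12  10  12  12  11  12  11  10   6   2  16  23  21  22  56 127 206 228 187 118  38
164  10  11  10  13  15  13  12  10  14  11  14  10   9  13  11  11   9  12  20  48  78  85  34  93 206 240 197 112  32
166  10  12   8  13  13  12  10  12  11  13  11   8  14   8  12  11  11  16  49 120 189 206 132  39 194 254 237 134  35
tin 20.97048611111111
spool 20.276041666666668
cup 10.40798611111111
toecap 15.4375
```

The tab sits at column 263.6, rows 138-149, as predicted, and the bystanders have not changed. I'm handing it in.

```bash
python3 -c "
from rig import r
print(r.job_done())"
```

```text
the job is handed in; nothing more can be done
None
```

I handed the job in at about 35 s: the tongue pattern hangs released above the pointer, and the scraper is released with its blade about 60 mm deep in the slot (my estimate from the wrist camera); no verdict came back.

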